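# Reset the tripped pressure station

## Task

The test station whose light bar is red has tripped, and its steel sample tin stands over the reset well. Without lifting or tipping the tin, push it along the deck right up to the end stop under the light bar, then reach a fingertip down into the uncovered well, press the sunken yellow reset key all the way down and let it come back up. Pick nothing up, leave the two green stations and everything else on the bench alone, and finish with the arm clear.

Things in the scene. Friction and masses are not known exactly. Their poses are not given: they have to be found in the camera images.
- station_red: The tripped station: fixed white box with a RED light bar across its far end. Origin: on the bench under the middle of its width, 100 mm from its near end; +x runs along the deck, roughly away from the robot; z up. Flat deck 45 mm above the bench, x = -100 to 95 mm, 90 mm wide; along each side a lip 8 mm high, leaving a channel 72 mm wide (y); the near end has no lip.
- well_red (a point): Centre of the mouth of the red station's reset well, level with the deck (45 mm above the bench), at station x = -52 mm, y = 0; axes as the station's. The well is rectangular and straight-walled, 46 mm along x by 38 mm along y, 33 mm deep; the key stands in its middle.
- stop_red (a point): Middle of the foot of the red station's end stop, at deck height, station x = +95 mm: the near face of the head block, which runs on to x = 125 mm and is 70 mm high (78 mm with the red light bar on it). The black rest pad on the deck before it is flush.
- key_red (a joint): The red station's reset key: 0 = up, 0.005 m = fully down (travel 5 mm). It springs back by itself; it begins to move at about 1.5 N and is fully down at about 5 N.
- key_red_top (a point): Centre of the top of that yellow round key (24 mm across): 20 mm below the deck when up, i.e. 25 mm above the bench, 25 mm below the deck when fully down.
- tin_red: Closed steel sample tin, plain cylinder 62 mm across and 34 mm tall, about 160 g, loose, on the deck of station_red. Origin: centre of its underside. At the start it covers the well; it touches the end stop when its centre is at station x = +64 mm. The deck's friction on it is 0.5 to 2 N.
- station_green1: Test station, a fixed white box 225 mm long (x), 90 mm wide (y), light bar on top of its far end GREEN. Otherwise built just like station_red.
- station_green2: Test station, a fixed white box 225 mm long (x), 90 mm wide (y), light bar on top of its far end GREEN. Otherwise built just like station_red.
- key_green1 (a joint): Reset key of station_green1, as key_red. Not to be pressed.
- key_green2 (a joint): Reset key of station_green2, as key_red. Not to be pressed.
- tin_green1: Closed steel sample tin, plain cylinder 62 mm across and 34 mm tall, about 160 g, loose, on the deck of station_green1. Origin: centre of its underside. Not to be moved.
- tin_green2: Closed steel sample tin, plain cylinder 62 mm across and 34 mm tall, about 160 g, loose, on the deck of station_green2. Origin: centre of its underside. Not to be moved.
- mug_left: Steel mug, 84 mm across, 90 mm tall, loose on the bench at the robot's left. Origin: centre of its underside.
- mug_right: Steel mug, as mug_left, on the bench at the robot's right.
- wrench: Loose steel wrench lying flat at the left; origin under its middle.
- coupling: Brass hose coupling, 34 mm across, 34 mm tall, loose at the right. Origin: centre of its underside.
- oil: White plastic bottle with a blue cap, 52 mm across, 110 mm tall, loose at the far right. Origin: centre of its underside.
There are look-alikes about, which are no part of the job. Leave any brown or purple look-alike of the tin_red alone.

How it is judged (in metres and radians):
On the way, in this order (a step that is already met when the one before it is completed fails the run):
1. the red station's tin stands flat on the deck at the end stop (within 11 mm), the well uncovered (x of tin_red in the frame of station_red above 0.053 m and z of tin_red in the frame of station_red between 0.042 and 0.049 m and angle between tin_red's own z axis and vertical below 0.08 rad), for 0.2 s.
2. the red station's reset key is pressed all the way down (at least 4 mm of its 5 mm) (value of joint key_red above 0.004 m), for 0.05 s.
At the end, for the whole second after the job is handed in: The red station's tin stands flat and at rest on its deck within 11 mm of the end stop, and its reset key, having been pressed at least 4 mm, is back up (within 1.5 mm) (all of step 1 and value of joint key_red below 0.0015 m and linear speed of tin_red below 0.01 m/s); the robot touches nothing.
It fails at once if the red station's tin is lifted off its deck (more than 8 mm) or pushed off it (z of tin_red in the frame of station_red above 0.053 m or z of tin_red in the frame of station_red below 0.035 m).
It fails at once if the red station's tin is tipped (more than 0.35 rad) (angle between tin_red's own z axis and vertical above 0.35 rad).
It fails at once if the key of another station is pressed (more than 2 mm) (value of joint any of key_green1, key_green2 above 0.002 m).
It fails at once if a tin of another station is moved more than 10 mm (distance of any of tin_green1, tin_green2 from where it was at the start of the episode above 0.01 m).
It fails at once if a mug, the wrench, the coupling or the bottle is moved more than 20 mm (distance of any of mug_left, mug_right, wrench, coupling, oil from where it was at the start of the episode above 0.02 m).
It also fails if it takes over 45 s, if anything falls off the work surface, if the arm or the gripper's body presses on something with over 40 N, if the wrist force passes 120 N, or if a joint passes its speed limit or range.

## Robot

A 6-joint arm with a two-finger parallel gripper is mounted at the origin on the work surface. World frame = base frame: x ahead of the robot, y to its left, z up, the work surface at z = 0. Lengths are in mm, angles in rad, forces in N, time in s.
With the tool pointing down it reaches from about 275 to 1000 mm from the base axis. Payload 8.4 kg.
Tool frame: the origin (TCP) lies midway between the tips of the shut fingers; the grasp point (between the pads) lies behind it (r.pinch_z is the z of the grasp point in the tool frame, in mm); z points along the fingers, y is the direction in which the jaws open and shut (so a half turn about z gives the same grasp; the last joint's range is limited). The gripper opens to 85 mm and grips with 20 to 120 N. Pads are 22 mm wide; open, the fingers measure 114 mm over their backs; the gripper's body (76 mm by 85 mm) begins 54 mm behind the grasp point. The pads swing forward as they close: fully open they stand 13 mm farther back than shut.
Start: joints at [1.194, 0.353, 1.633, -0, 1.155, -0.002], TCP at [228.803, 581.616, 231.281] pointing down, gripper open.
Joint ranges: [-2.63, 2.63], [-0.92, 2.1], [0.06, 2.66], [-1.3, 4.44], [0, 2.69], [-3.02, 3.02]. Speed limits (rad/s): [2.22, 2.22, 2.79, 3.14, 3.14, 3.14].

## Interface

Orientations are given as [roll, pitch, yaw] about the fixed x, y, z axes, in that order (R = Rz(yaw) Ry(pitch) Rx(roll)).
In Python, from rig import r, optics, ticket gives the robot as it stands.
- The arm moves only by the shell command python3 -m jog 'ROWS' [FORCE]. ROWS is text: rows parted by semicolons, each of 7 numbers parted by spaces: the closure in counts, from 0 (fully open) to 255 (shut), then the shift along the tool's x, y, z in mm, then the turn, a rotation vector about the tool's x, y, z in degrees. A call has 1 to 5 rows; each row shifts and turns the pose as measured when the row begins, along the tool's axes as they then stand; what a row does not reach is not made up. A row lasts 1/12 s, in which the tool goes at most 41.7 mm and 7.16 degrees, less where a joint would pass 70% of its speed; a pose out of reach is approached as far as the arm can. A call with a gripper value outside its range is refused whole. The fingers move at their own pace and stop on an object; FORCE is the grip in N (left out, the last holds). Time passes only in rows, so rows that do not move let the fingers close. It gives the time, the measured TCP pose, the force and the opening at its end, in the units of the state.
- r.sense(): the state, without advancing time (a new reading comes with each control period).
- optics.grab_frame(name): name is "side" or "top"; returns the picture (420x560x3 uint8, red, green, blue); there is no depth.
- optics.camera_info(name): a dict with "fx", "fy", "cx", "cy" (pixels), "dist" ([k1, k2, p1, p2, k3] as OpenCV has them; the pictures are not rectified), "world_from_camera" (4x4, takes a point from camera to world coordinates). Camera axes: x right, y down, z forward; pixel columns grow to the right and rows downward; lengths in mm; the calibration is good to about 2 mm. A picture is of the moment at which its call begins. camera_info takes no time and is no camera call.
- ticket.sign_off(): hands the job in, once; it reports no verdict.
The state is a dict: "clock": time; "qpos": joint angles; "qvel": joint speeds; "joint_efforts": joint torques, N m; "eef_pos": TCP position; "tcp_rot": TCP orientation; "contact_force": force on the tool from outside, world axes, zero at the start; "wrist_torque": the same for the moment, N m; "opening": opening from 0.0 (shut) to 1.0 (fully open).
Only numpy, scipy, OpenCV 4.12 (cv2) and the standard library are available. Lean on these libraries where they do the work, as an engineer would, in place of code of your own. Each camera call takes 0.05 s, during which the arm holds its last target.

## Working session

There is one attempt and no reset: what is moved stays moved. The work goes in short steps, Python scripts to look and compute and a shell command to move; the robot and the scene stay as the last step left them, time stands still between calls to the robot, and variables do not carry over. Pictures are saved under pics/ and viewed, and the job is handed in when it is done.

```bash
ls; mkdir -p pics; python3 - <<'E'
from rig import r, optics, ticket
import cv2
print(r.sense(), r.pinch_z)
for n in("side","top"):
    cv2.imwrite(f"pics/{n}0.png",cv2.cvtColor(optics.grab_frame(n),cv2.COLOR_RGB2BGR))
    print(optics.camera_info(n))
E
```

```text
pics
{'clock': 0.0, 'qpos': array([ 1.19358650e+00,  3.53630403e-01,  1.63412803e+00, -1.04368392e-05,
        1.15518740e+00, -2.42374089e-03]), 'qvel': array([-6.44060220e-05, -1.20298959e-04,  1.56324786e-04,  7.75495379e-04,
       -9.03467479e-06,  5.59706042e-04]), 'joint_efforts': array([ 2.83428571e-04, -6.05250764e+01, -3.42080390e+01, -9.12657060e-05,
        9.21855593e-03,  6.83594749e-05]), 'eef_pos': array([228.64071713, 581.17531446, 230.57536763]), 'tcp_rot': array([-3.14023945e+00,  6.26285246e-06,  2.76681080e+00]), 'contact_force': array([ 0.20694433, -0.40096418, -0.25463661]), 'wrist_torque': array([0.04767914, 0.00734917, 0.0652622 ]), 'opening': 0.9990495684986873} -18.700000000000003
{'fx': 456.23420044675487, 'fy': 456.23420044675487, 'cx': 273.40464057620676, 'cy': 209.77983332412887, 'dist': array([-0.08702751,  0.        ,  0.        ,  0.        ,  0.        ]), 'world_from_camera': array([[ 9.86862260e-01, -1.24853352e-01,  1.02540333e-01,
         4.40392152e+02],
       [-1.60966362e-01, -7.05274424e-01,  6.90418581e-01,
        -9.39850102e+02],
       [-1.38819999e-02, -6.97853586e-01, -7.16105902e-01,
         1.01210205e+03],
       [ 0.00000000e+00,  0.00000000e+00,  0.00000000e+00,
         1.00000000e+00]])}
{'fx': 387.595685473322, 'fy': 387.595685473322, 'cx': 274.0806385085056, 'cy': 210.84168795289952, 'dist': array([-0.06523033,  0.        ,  0.        ,  0.        ,  0.        ]), 'world_from_camera': array([[ 1.10488951e-03, -9.95360732e-01,  9.62070296e-02,
         4.45621874e+02],
       [-9.99662730e-01, -3.59560443e-03, -2.57196029e-02,
         1.08797228e+01],
       [ 2.59462052e-02, -9.61461645e-02, -9.95028999e-01,
         1.14612622e+03],
       [ 0.00000000e+00,  0.00000000e+00,  0.00000000e+00,
         1.00000000e+00]])}
```

View pics/side0.png

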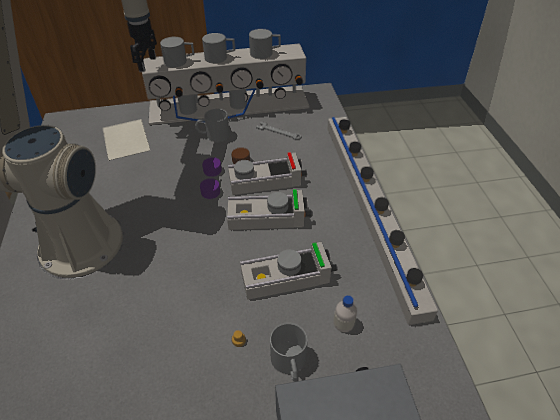

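View pics/top0.png

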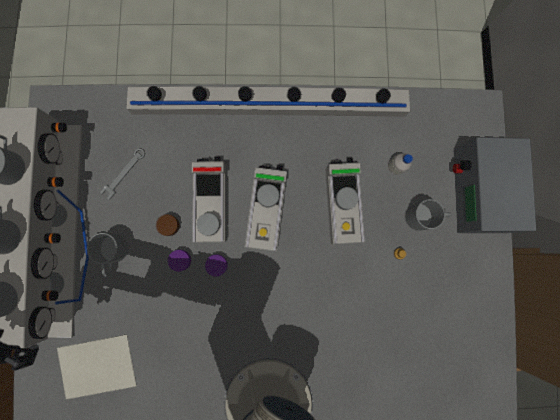

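```bash
python3 - <<'E'
import cv2
a=cv2.imread("pics/top0.png")[150:280,150:300]
cv2.imwrite("pics/topc.png",cv2.resize(a,None,fx=5,fy=4.6*5/4.6*0.92,interpolation=cv2.INTER_CUBIC) if 0 else cv2.resize(a,(675,585),interpolation=cv2.INTER_CUBIC))
a=cv2.imread("pics/side0.png")[130:240,190:320]
cv2.imwrite("pics/sidec.png",cv2.resize(a,(650,550),interpolation=cv2.INTER_CUBIC))
E
```

```text
(no output)
```

View pics/topc.png

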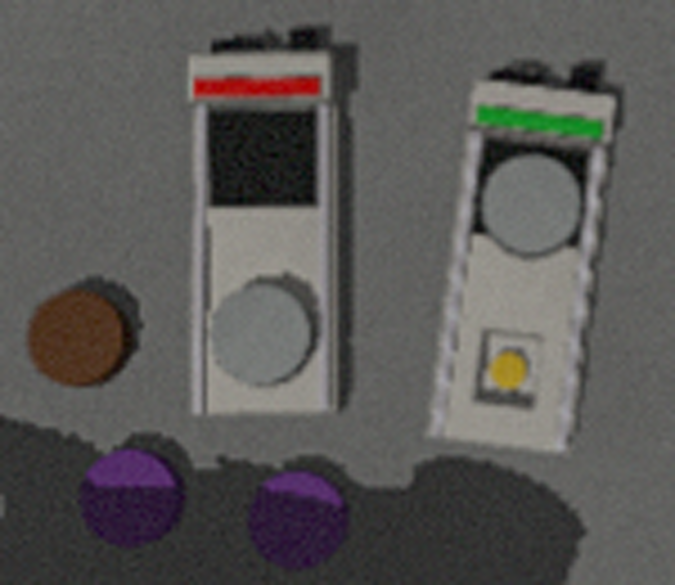

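View pics/sidec.png

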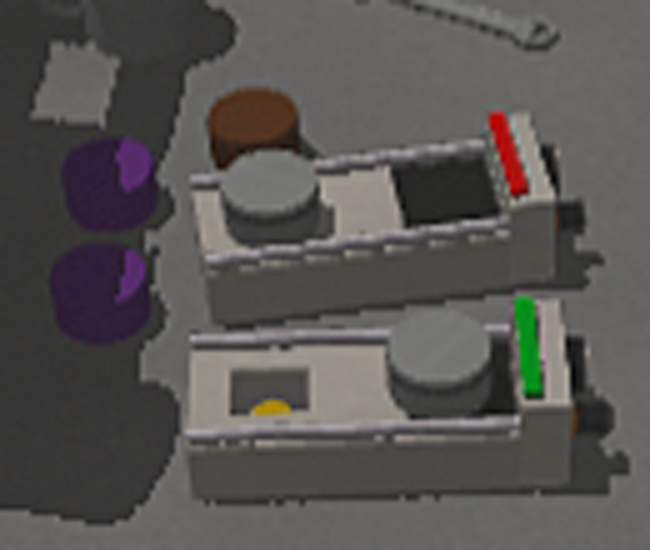

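```bash
cat > h.py <<'E'
import numpy as np, cv2
from rig import r, optics, ticket
def px2w(n,uv,z):
    c=optics.camera_info(n);K=np.array([[c['fx'],0,c['cx']],[0,c['fy'],c['cy']],[0,0,1]])
    p=cv2.undistortPoints(np.array(uv,float).reshape(-1,1,2),K,c['dist']).reshape(-1,2)
    T=c['world_from_camera'];d=np.c_[p,np.ones(len(p))]@T[:3,:3].T;o=T[:3,3]
    return o+d*((np.broadcast_to(z,len(p))-o[2])/d[:,2])[:,None]
def w2px(n,P):
    c=optics.camera_info(n);K=np.array([[c['fx'],0,c['cx']],[0,c['fy'],c['cy']],[0,0,1]])
    M=np.linalg.inv(c['world_from_camera'])
    return cv2.projectPoints(np.array(P,float).reshape(-1,3),cv2.Rodrigues(M[:3,:3])[0],M[:3,3],K,c['dist'])[0].reshape(-1,2)
E
python3 - <<'E'
from h import *
np.set_printoptions(precision=1,suppress=True)
t=lambda L:[(150+(x-0)/4.5,150+y/4.5) for x,y in L]
s=lambda L:[(190+x/5,130+y/5) for x,y in L]
print("lip corners",px2w("top",t([(192,413),(337,410)]),53))
print("deck near",px2w("top",t([(207,413),(325,411)]),45))
print("pad far/near",px2w("top",t([(210,110),(316,110),(210,206),(317,206)]),45))
print("tin",px2w("top",t([(262,333)]),79), "purple,brown",px2w("top",t([(132,497),(298,519),(77,338)]),34))
print("head top far",px2w("top",t([(189,57),(331,54)]),70))
print("side tin",px2w("side",s([(269,184)]),79))
print("side near deck",px2w("side",s([(191,184),(208,262)]),49), px2w("side",s([(214,324),(556,283)]),0))
print("side pad",px2w("side",s([(392,165),(407,223)]),45))
E
```

```text
lip corners [[463.3 211.1  53. ]
 [465.4 120.7  53. ]]
deck near [[463.4 203.1  45. ]
 [464.9 129.   45. ]]
pad far/near [[656.4 205.2  45. ]
 [656.7 137.5  45. ]
 [594.6 203.8  45. ]
 [594.8 135.9  45. ]]
tin [[511.8 164.5  79. ]] purple,brown [[410.4 251.6  34. ]
 [397.  146.4  34. ]
 [510.9 288.9  34. ]]
head top far [[685.3 214.7  70. ]
 [687.6 125.8  70. ]]
side tin [[512.5 162.8  79. ]]
side near deck [[464.7 207.4  49. ]
 [468.3 130.1  49. ]] [[467.8 124.9   0. ]
 [691.4 124.2   0. ]]
side pad [[597.3 207.7  45. ]
 [597.9 149.   45. ]]
```

```bash
cat >> h.py <<'E'
from scipy.spatial.transform import Rotation as Ro
np.set_printoptions(precision=2,suppress=True)
YAW=0.021
O=np.array([464.5+100*np.cos(YAW),166+100*np.sin(YAW)])
def st(x,y,z): 
    c,s=np.cos(YAW),np.sin(YAW); return np.array([O[0]+c*x-s*y,O[1]+s*x+c*y,z])
def inst():
    p=r.sense()['eef_pos'];d=p[:2]-O;c,s=np.cos(YAW),np.sin(YAW)
    return np.array([c*d[0]+s*d[1],-s*d[0]+c*d[1],p[2]])
def go(p,yaw,n):
    s=r.sense();R0=Ro.from_euler('xyz',s['tcp_rot']);R1=Ro.from_euler('xyz',[np.pi,0,yaw])
    rv=(R0.inv()*R1).as_rotvec(degrees=True)
    print("stationpos",inst(),"rpy",s['tcp_rot'],"clk",s['clock'],"F",s['contact_force'],"op",s['opening'],'q',s['qpos'])
    for k in range(n):
        R=R0*Ro.from_rotvec(rv*k/n,degrees=True)
        print(R.inv().apply((p-s['eef_pos'])/n),rv/n)
E
python3 -c "
from h import *
go(st(-107,0,150),np.pi+YAW,13)"
```

```text
stationpos [-327.09  420.09  230.65] rpy [-3.14 -0.    2.77] clk 0.1 F [ 0.11 -0.32  0.51] op 1.0031573903430329 q [ 1.19  0.35  1.63  0.    1.16 -0.  ]
[-28.08 -23.28   6.23] [-0.01 -0.   -1.74]
[-27.36 -24.13   6.23] [-0.01 -0.   -1.74]
[-26.61 -24.95   6.23] [-0.01 -0.   -1.74]
[-25.84 -25.75   6.23] [-0.01 -0.   -1.74]
[-25.04 -26.52   6.22] [-0.01 -0.   -1.74]
[-24.22 -27.27   6.22] [-0.01 -0.   -1.74]
[-23.38 -28.     6.22] [-0.01 -0.   -1.74]
[-22.52 -28.7    6.22] [-0.01 -0.   -1.74]
[-21.63 -29.37   6.22] [-0.01 -0.   -1.74]
[-20.73 -30.02   6.21] [-0.01 -0.   -1.74]
[-19.81 -30.63   6.21] [-0.01 -0.   -1.74]
[-18.87 -31.22   6.21] [-0.01 -0.   -1.74]
[-17.91 -31.78   6.21] [-0.01 -0.   -1.74]
```

```bash
python3 -m jog '255 -28 -23 3 0 0 -1.7;255 -27 -24 3 0 0 -1.7;255 -27 -25 3 0 0 -1.7;255 -26 -26 3 0 0 -1.7;255 -25 -26 3 0 0 -1.7' 40; python3 -m jog '255 -24 -27 6 0 0 -1.7;255 -23 -28 6 0 0 -1.7;255 -22 -29 6 0 0 -1.7;255 -21 -29 6 0 0 -1.7;255 -20 -30 6 0 0 -1.7'; python3 -c "
from h import *
go(st(-107,0,120),np.pi+YAW,6)"
```

```text
clock: 0.52
eef_pos: [316.0, 422.2, 213.3]
tcp_rot: [3.141, -0.002, 2.929]
contact_force: [0.9, 0.3, -0.3]
opening: 0.298
clock: 0.93
eef_pos: [405.5, 255.9, 181.7]
tcp_rot: [3.141, -0.001, 3.087]
contact_force: [1.8, 0.5, 0.0]
opening: -0.002
stationpos [-157.1    91.14  181.72] rpy [ 3.14 -0.    3.09] clk 0.9333 F [1.75 0.52 0.03] op -0.0018516867151341944 q [ 0.56  0.19  1.99  0.    0.97 -0.96]
[ -9.49 -14.52  10.26] [ 0.01 -0.01 -0.72]
[ -9.3  -14.64  10.27] [ 0.01 -0.01 -0.72]
[ -9.11 -14.75  10.27] [ 0.01 -0.01 -0.72]
[ -8.93 -14.87  10.27] [ 0.01 -0.01 -0.72]
[ -8.73 -14.98  10.28] [ 0.01 -0.01 -0.72]
[ -8.54 -15.08  10.28] [ 0.01 -0.01 -0.72]
```

```bash
python3 -m jog '255 -14 -23 14 0 0 -1.2;255 -14 -23 14 0 0 -1.2;255 -13 -22 14 0 0 -1.2;255 -9 -16 14 0 0 -0.7;255 0 0 0 0 0 0'; python3 - <<'E'
from h import *
go(st(-107,0,120),np.pi+YAW,1)
for n in("side","top"):
    cv2.imwrite(f"pics/{n}1.png",cv2.resize(cv2.cvtColor(optics.grab_frame(n),cv2.COLOR_RGB2BGR)[100:300,130:330],(600,600)))
E
```

```text
clock: 1.35
eef_pos: [456.5, 160.5, 122.7]
tcp_rot: [-3.141, -0.001, -3.12]
contact_force: [-1.6, 0.8, -0.2]
opening: 0.003
stationpos [-108.14   -5.34  122.66] rpy [-3.14 -0.   -3.12] clk 1.35 F [-1.64  0.79 -0.17] op 0.003456221233616646 q [ 0.33  0.28  2.03  0.    0.84 -1.26]
[-1.15  5.34  2.66] [-0.01 -0.06  0.03]
```

View pics/side1.png

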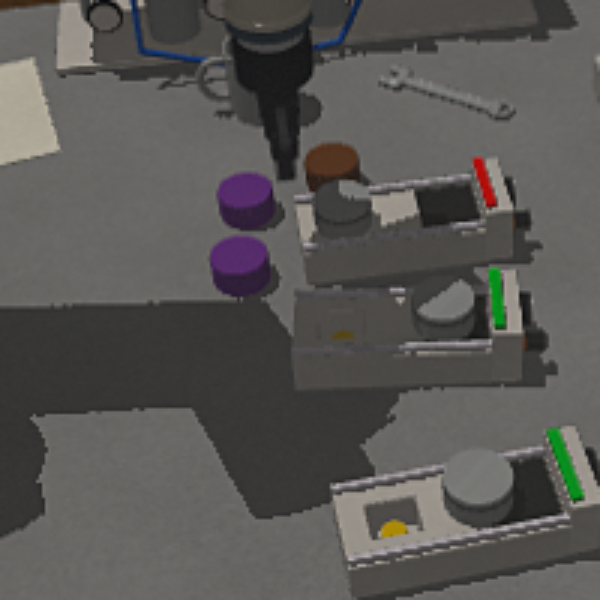

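View pics/top1.png

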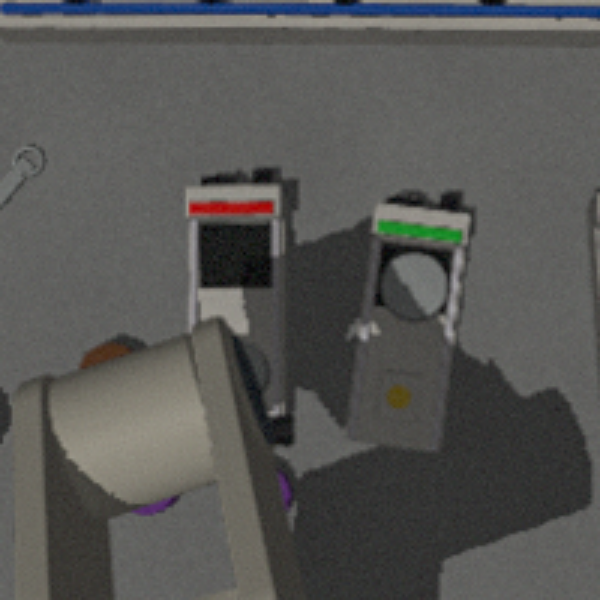

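```bash
python3 -m jog '255 0 1 20 0 0 0;255 0 1 20 0 0 0;255 0 1 16 0 0 0;255 0 1 8 0 0 0;255 0 0 0 0 0 0'; python3 - <<'E'
from h import *
go(st(-107,-2,57),np.pi+YAW,1)
p=r.sense()['eef_pos'];q=w2px("side",[p])[0];print(q)
cv2.imwrite("pics/side2.png",cv2.resize(cv2.cvtColor(optics.grab_frame("side"),cv2.COLOR_RGB2BGR)[130:230,190:310],(720,600),interpolation=cv2.INTER_CUBIC));print((q-[190,130])*6)
E
```

```text
clock: 1.87
eef_pos: [457.7, 172.7, 62.7]
tcp_rot: [3.137, 0.007, -3.12]
contact_force: [-0.6, -0.7, 0.4]
opening: 0.001
stationpos [-106.61    6.81   62.66] rpy [ 3.14  0.01 -3.12] clk 1.8667 F [-0.56 -0.74  0.43] op 0.001403716790344268 q [ 0.36  0.38  2.06  0.    0.69 -1.24]
[ 0.43 -8.84  5.61] [0.27 0.4  0.01]
[226.66 170.75]
[219.97 244.49]
```

View pics/side2.png

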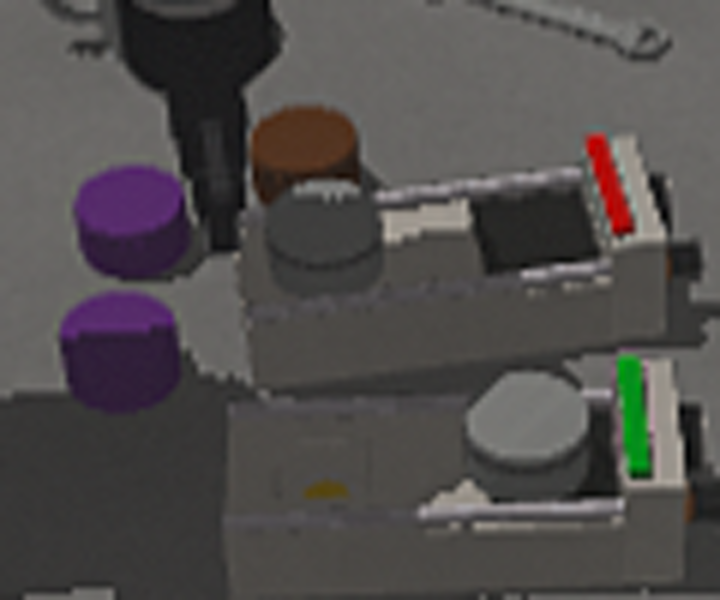

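```bash
python3 -m jog '255 0 -5 4 0.3 0.3 0;255 0 -2 1 0 0 0;255 0 0 0 0 0 0'; python3 - <<'E'
from h import *
go(st(-107,-2,57),np.pi+YAW,1)
E
```

```text
clock: 2.17
eef_pos: [459.2, 166.9, 60.4]
tcp_rot: [3.141, 0.005, -3.118]
contact_force: [-0.5, 0.0, 0.6]
opening: -0.005
stationpos [-105.33    0.96   60.36] rpy [ 3.14  0.   -3.12] clk 2.1667 F [-0.51  0.02  0.57] op -0.005430631477183022 q [ 0.35  0.39  2.06 -0.    0.69 -1.25]
[ 1.7  -2.96  3.35] [0.01 0.26 0.13]
```

```bash
python3 -m jog '255 -3 -2 2 0 0.2 0;255 -6 -1 1 0 0 0;255 -6 0 0 0 0 0;255 -8 0 0 0 0 0;255 -8 0 0 0 0 0'; python3 - <<'E'
from h import *
go(st(-60,-2,57),np.pi+YAW,1)
E
```

```text
clock: 2.58
eef_pos: [492.4, 163.8, 58.7]
tcp_rot: [3.141, 0.001, -3.119]
contact_force: [-0.2, 0.2, -0.5]
opening: -0.006
stationpos [-72.19  -2.75  58.7 ] rpy [ 3.14  0.   -3.12] clk 2.5833 F [-0.15  0.16 -0.5 ] op -0.005759464379037492 q [ 0.32  0.43  1.99  0.    0.72 -1.28]
[-12.19   0.73   1.72] [0.03 0.08 0.09]
```

```bash
python3 - <<'E'
from h import *
cv2.imwrite("pics/side3.png",cv2.resize(cv2.cvtColor(optics.grab_frame("side"),cv2.COLOR_RGB2BGR)[130:230,190:310],(720,600),interpolation=cv2.INTER_CUBIC));go(st(-60,-2,57),np.pi+YAW,1)
E
```

```text
stationpos [-70.03  -2.45  59.  ] rpy [ 3.14  0.   -3.12] clk 2.6333 F [1.94 0.8  0.46] op -8.498775280523292e-05 q [ 0.32  0.43  1.99 -0.    0.72 -1.28]
[-10.03   0.44   2.04] [0.06 0.22 0.09]
```

View pics/side3.png

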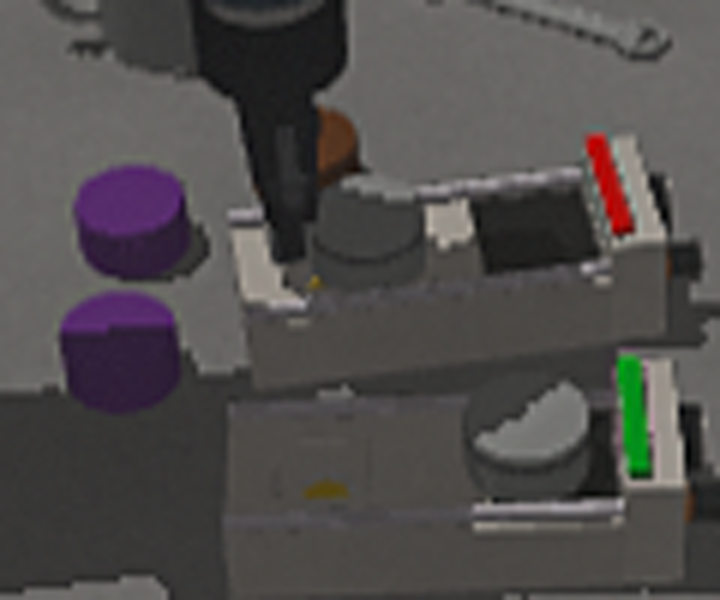

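```bash
python3 -m jog '255 -8 0 1 0 0 0;255 -9 0 0 0 0 0;255 -9 0 0 0 0 0;255 -9 0 0 0 0 0;255 -9 0 0 0 0 0';python3 -m jog '255 -8 0 0 0 0 0;255 -8 0 0 0 0 0;255 -7 0 0 0 0 0;255 -5 0 0 0 0 0;255 -3 0 0 0 0 0'; python3 - <<'E'
from h import *
cv2.imwrite("pics/side4.png",cv2.resize(cv2.cvtColor(optics.grab_frame("side"),cv2.COLOR_RGB2BGR)[130:230,190:310],(720,600),interpolation=cv2.INTER_CUBIC));go(st(22,0,57),np.pi+YAW,1)
E
```

```text
clock: 3.05
eef_pos: [541.7, 164.9, 57.7]
tcp_rot: [3.141, 0.001, -3.119]
contact_force: [-1.3, -0.3, 2.5]
opening: -0.0
clock: 3.47
eef_pos: [578.2, 165.8, 57.6]
tcp_rot: [3.141, 0.003, -3.12]
contact_force: [-1.0, 0.2, 1.9]
opening: 0.001
stationpos [14.16 -2.55 57.66] rpy [ 3.14  0.   -3.12] clk 3.5167 F [ 1.3  -0.06  0.26] op -0.0032621431935206347 q [ 0.28  0.53  1.81  0.    0.8  -1.32]
[-7.84  2.54  0.68] [0.06 0.19 0.05]
```

View pics/side4.png

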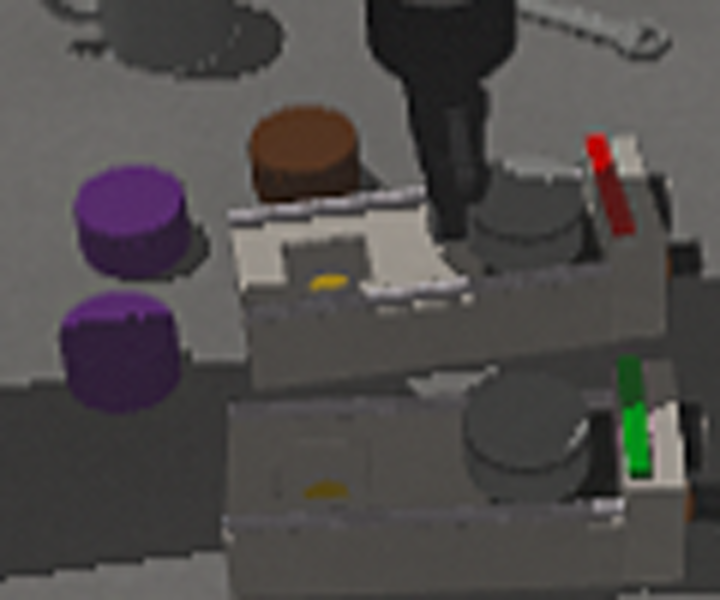

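```bash
python3 -m jog '255 -3 0 0 0 0 0;255 -3 0 0 0 0 0;255 -3 0 0 0 0 0'; python3 -m jog '255 -2 0 0 0 0 0;255 -2 0 0 0 0 0'; python3 - <<'E'
from h import *
go(st(22,0,57),np.pi+YAW,1)
E
```

```text
clock: 3.77
eef_pos: [586.4, 165.9, 57.3]
tcp_rot: [3.141, -0.0, -3.12]
contact_force: [-17.0, 2.5, 12.0]
opening: -0.002
clock: 3.93
eef_pos: [586.1, 165.8, 56.7]
tcp_rot: [-3.141, -0.009, -3.12]
contact_force: [-7.1, 0.9, 4.2]
opening: -0.003
stationpos [21.58 -2.77 56.72] rpy [-3.14 -0.01 -3.12] clk 3.9333 F [-7.13  0.93  4.21] op -0.0026753824448443775 q [ 0.27  0.54  1.79  0.    0.82 -1.32]
[-0.42  2.77 -0.29] [-0.02 -0.53  0.04]
```

```bash
python3 -m jog '255 6 0 0 0 0 0;255 10 0 0 0 0 0;255 14 0 -10 0 0 0;255 15 0 -25 0 0 0;255 10 0 -25 0 0 0'; python3 -m jog '255 0 0 0 0 0 7;255 0 0 0 0 0 7;255 0 0 0 0 0 7;255 0 0 0 0 0 7;255 0 0 0 0 0 7';python3 -m jog '255 0 0 0 0 0 7;255 0 0 0 0 0 7;255 0 0 0 0 0 7;255 0 0 0 0 0 7;255 0 0 0 0 0 7'; python3 - <<'E'
from h import *
cv2.imwrite("pics/side5.png",cv2.resize(cv2.cvtColor(optics.grab_frame("side"),cv2.COLOR_RGB2BGR)[130:230,190:310],(720,600),interpolation=cv2.INTER_CUBIC))
cv2.imwrite("pics/top5.png",cv2.resize(cv2.cvtColor(optics.grab_frame("top"),cv2.COLOR_RGB2BGR)[150:280,150:300],(675,585),interpolation=cv2.INTER_CUBIC))
go(st(-52,0,75),np.pi/2+YAW,4)
E
```

```text
clock: 4.35
eef_pos: [526.6, 163.6, 113.6]
tcp_rot: [-3.139, -0.015, -3.12]
contact_force: [0.9, 0.2, -0.0]
opening: -0.003
clock: 4.77
eef_pos: [524.4, 164.3, 120.1]
tcp_rot: [-3.139, -0.003, 2.54]
contact_force: [-0.6, 0.3, 0.4]
opening: 0.0
clock: 5.18
eef_pos: [522.0, 164.1, 120.8]
tcp_rot: [3.141, -0.0, 1.915]
contact_force: [0.7, -0.1, -0.1]
opening: 0.003
stationpos [-42.56  -3.09 120.78] rpy [ 3.14 -0.    1.92] clk 5.2833 F [ 0.27 -0.67 -0.19] op -0.0007004716891437778 q [ 0.3   0.37  1.9   0.    0.88 -0.05]
[ 1.48 -1.99 11.45] [ 0.   -0.01  4.68]
[ 1.32 -2.1  11.45] [ 0.   -0.01  4.68]
[ 1.14 -2.2  11.45] [ 0.   -0.01  4.68]
[ 0.96 -2.29 11.45] [ 0.   -0.01  4.68]
```

View pics/side5.png

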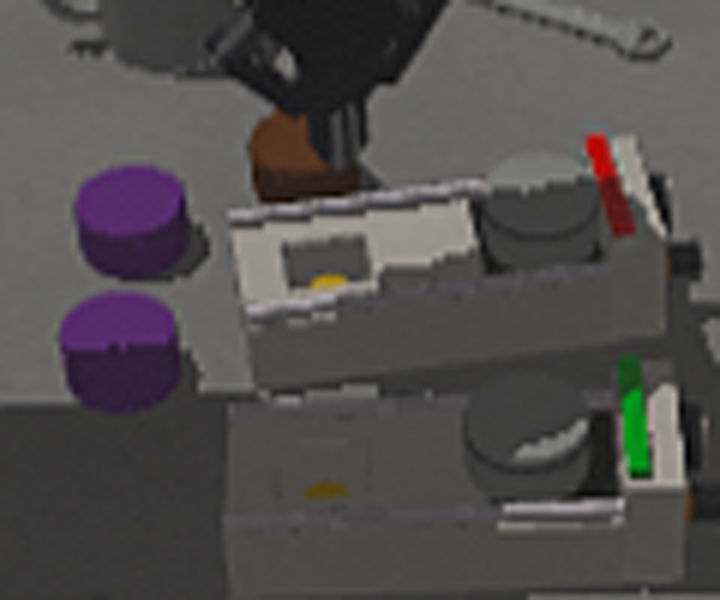

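View pics/top5.png

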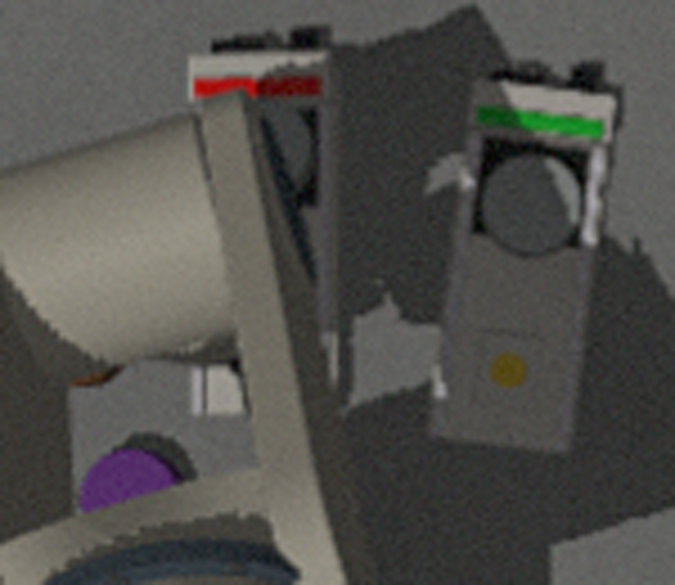

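```bash
python3 - <<'E'
from h import *
c=lambda P:(w2px("side",P)-[190,130])*6
print("well corners far-near,far-far, near",c([st(-75,19,45),st(-29,19,45),st(-29,-19,45),st(-75,-19,45)]))
print("key",c([st(-52,0,25)]),"deck corner",c([st(-100,45,53),st(-100,-45,53),st(-100,-45,0)]))
print("head",c([st(95,45,70),st(125,-45,0),st(95,-36,53)]))
w=px2w("side",[(190+541/6,130+194/6)],79)[0];d=w[:2]-O;print("tin st",d)
E
```

```text
well corners far-near,far-far, near [[278.55 247.12]
 [362.88 236.02]
 [373.36 281.83]
 [287.52 293.28]]
key [[327.78 292.21]] deck corner [[225.87 211.19]
 [245.16 320.95]
 [253.12 394.31]]
head [[578.04 141.5 ]
 [664.73 337.95]
 [608.61 260.79]]
tin st [64.63 -4.11]
```

```bash
python3 -m jog '255 1 -2 8 0 0 5;255 1 -2 8 0 0 5;255 1 -2 8 0 0 5;255 1 -2 6 0 0 3.5;255 0 0 0 0 0 0'; python3 - <<'E'
from h import *
go(st(-51,0.5,70),np.pi/2+YAW,1)
E
```

```text
clock: 5.7
eef_pos: [512.6, 166.4, 90.7]
tcp_rot: [3.137, -0.001, 1.607]
contact_force: [-0.1, -0.2, 0.0]
opening: -0.0
stationpos [-51.93  -0.59  90.72] rpy [ 3.14 -0.    1.61] clk 5.7 F [-0.07 -0.2   0.01] op -0.00032299777362204023 q [0.31 0.4  1.94 0.   0.8  0.28]
[ 1.05  0.85 20.72] [ 0.26 -0.08  0.86]
```

```bash
python3 -m jog '255 1 1 12 0 0 0.8;255 0 0 12 0 0 0;255 0 0 10 0 0 0;255 0 0 0 0 0 0'; python3 - <<'E'
from h import *
cv2.imwrite("pics/side6.png",cv2.resize(cv2.cvtColor(optics.grab_frame("side"),cv2.COLOR_RGB2BGR)[130:230,190:310],(720,600),interpolation=cv2.INTER_CUBIC))
go(st(-51,0.5,45),np.pi/2+YAW,1)
E
```

```text
clock: 6.03
eef_pos: [514.1, 167.7, 56.1]
tcp_rot: [3.134, -0.002, 1.611]
contact_force: [-1.8, -0.0, -0.4]
opening: 0.003
stationpos [-50.12   0.72  56.81] rpy [ 3.13 -0.    1.61] clk 6.0833 F [-0.49 -0.06  0.66] op 0.004972154441530141 q [ 0.31  0.45  1.95 -0.    0.73  0.27]
[-0.22 -0.98 11.81] [ 0.44 -0.12  1.11]
```

View pics/side6.png

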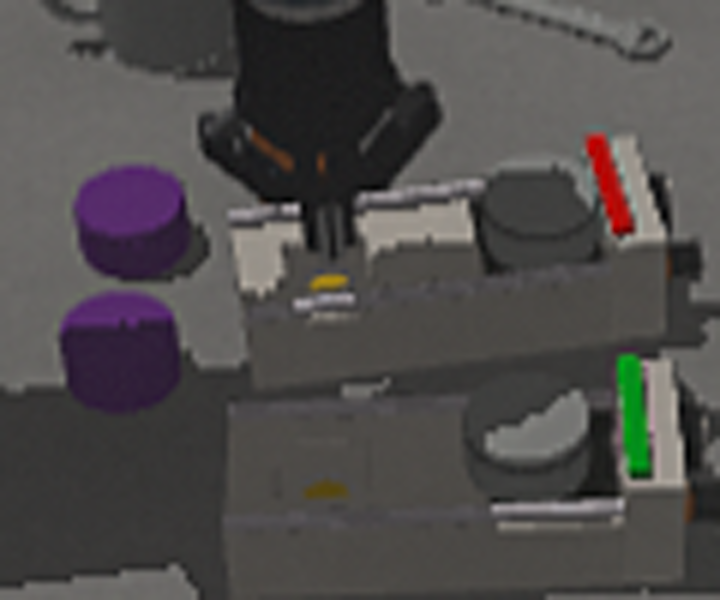

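```bash
python3 -m jog '255 0 -1 8 0.4 0 1;255 0 0 8 0 0 0;255 0 0 6 0 0 0;255 0 0 4 0 0 0;255 0 0 0 0 0 0'; python3 - <<'E'
from h import *
go(st(-51,0.5,20),np.pi/2+YAW,1)
E
```

```text
clock: 6.5
eef_pos: [514.3, 167.9, 29.1]
tcp_rot: [3.14, -0.002, 1.595]
contact_force: [0.1, -0.3, 0.5]
opening: 0.001
stationpos [-50.19   0.87  29.08] rpy [ 3.14 -0.    1.6 ] clk 6.5 F [ 0.14 -0.28  0.52] op 0.0009451672028130097 q [0.31 0.5  1.96 0.   0.68 0.28]
[-0.39 -0.82  9.08] [ 0.09 -0.14  0.19]
```

```bash
python3 -m jog '255 0 -1 3 0 0 0;255 0 0 3 0 0 0;255 0 0 0 0 0 0';python3 -m jog '255 0 0 3 0 0 0;255 0 0 0 0 0 0'
```

```text
clock: 6.75
eef_pos: [513.5, 168.0, 22.7]
tcp_rot: [3.14, -0.003, 1.595]
contact_force: [0.2, -0.3, 2.9]
opening: 0.003
clock: 6.92
eef_pos: [513.6, 168.0, 20.2]
tcp_rot: [3.14, -0.003, 1.596]
contact_force: [-1.3, -0.7, 4.1]
opening: -0.001
```

```bash
python3 -m jog '255 0 0 2 0 0 0;255 0 0 2 0 0 0;255 0 0 1 0 0 0';python3 -m jog '255 0 0 1 0 0 0;255 0 0 1 0 0 0'
```

```text
clock: 7.17
eef_pos: [513.7, 168.0, 20.0]
tcp_rot: [3.14, -0.002, 1.596]
contact_force: [-4.4, -1.5, 10.5]
opening: 0.001
clock: 7.33
eef_pos: [513.7, 168.0, 19.9]
tcp_rot: [3.139, -0.003, 1.596]
contact_force: [-4.4, -1.1, 12.8]
opening: 0.002
```

```bash
python3 -m jog '255 0 0 -6 0 0 0;255 0 0 -10 0 0 0;255 0 0 -15 0 0 0;255 0 0 -25 0 0 0;255 0 0 -30 0 0 0';python3 -m jog '255 0 -20 -30 0 0 0;255 0 -30 -30 0 0 0;255 0 -35 -20 0 0 0;255 0 -35 -10 0 0 0;255 0 0 0 0 0 0'; python3 -m jog '255 0 0 0 0 0 0;255 0 0 0 0 0 0'; python3 - <<'E'
from h import *
for n in("side","top"):
    cv2.imwrite(f"pics/{n}7.png",cv2.resize(cv2.cvtColor(optics.grab_frame(n),cv2.COLOR_RGB2BGR)[100:300,130:330],(600,600),interpolation=cv2.INTER_CUBIC))
s=r.sense();print(s['qvel'],s['eef_pos'],s['contact_force'])
E
```

```text
clock: 7.75
eef_pos: [510.2, 166.7, 105.3]
tcp_rot: [-3.136, -0.0, 1.596]
contact_force: [1.2, 0.5, -0.2]
opening: -0.001
clock: 8.17
eef_pos: [390.6, 164.3, 206.3]
tcp_rot: [3.136, -0.005, 1.594]
contact_force: [0.8, 0.1, -0.7]
opening: -0.001
clock: 8.33
eef_pos: [390.2, 164.6, 208.6]
tcp_rot: [3.131, -0.006, 1.595]
contact_force: [-0.0, -0.5, 0.0]
opening: 0.002
[-0.    0.02 -0.   -0.   -0.   -0.  ] [390.99 164.65 208.11] [-0.49 -0.85 -0.36]
```

View pics/side7.png

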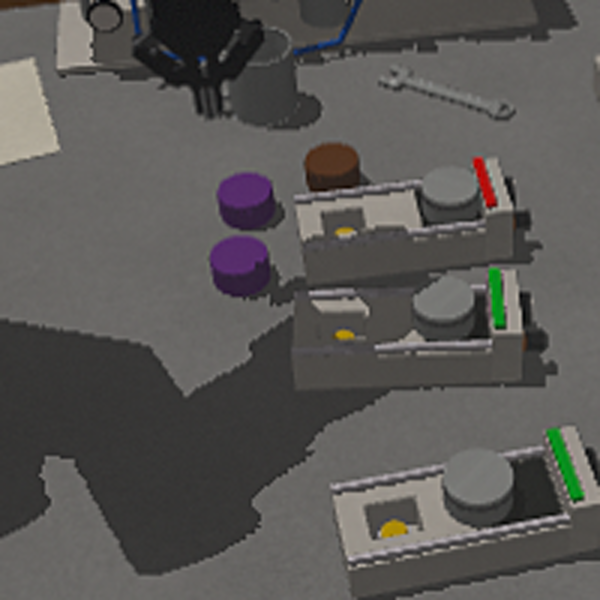

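View pics/top7.png

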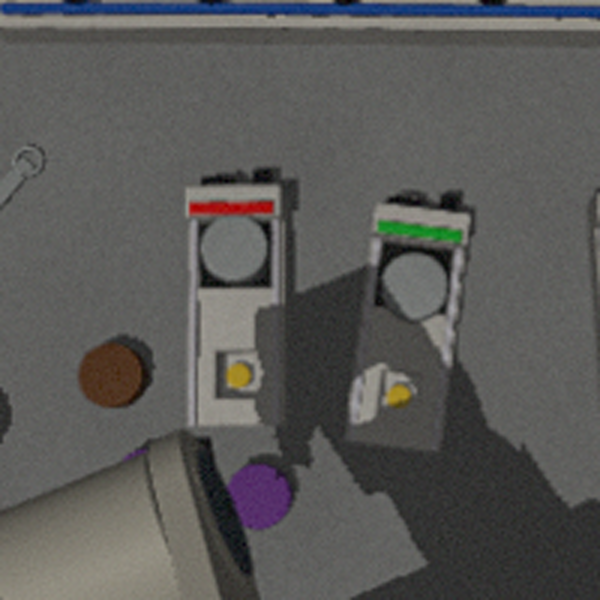

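```bash
python3 - <<'E'
from h import *
w=px2w("top",[(130+234/3,100+248/3)],79)[0];print(w[:2]-O)
ticket.sign_off()
E
```

```text
[62.36 -0.93]
the job is handed in; nothing more can be done
```

The red station's tin is at its end stop and its reset key has been pressed and released; I handed the job in at about 8.4 s.

- **Tin:** I pushed it along the deck with the closed fingertips until the force rose to about 17 N against the stop. It stayed flat on the deck. In the last pictures its centre is at station x of about 62 mm (top view) to 65 mm (side view). It should be 64 mm at contact, and the limit is 53 mm.
- **Key:** I reached into the uncovered well and pressed until the tip stopped at z = 20 mm with about 13 N, which matches the fully-down height. I then pulled straight up. The last pictures show the key looking the same as the raised green ones, but I did not measure its height separately.
- **Everything else:** The arm stopped clear at z of about 208 mm, with contact force near zero. The last pictures were crops. The two green stations, the brown and purple look-alikes, the left mug and the wrench look undisturbed. The right mug, coupling and bottle were outside the crops, but the arm never went near them.

The two cameras disagreed by about 2 mm on the station's position, which is within their calibration. No check failed.

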